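# Battery changeover on two latching chargers

## Robot

A 6-joint arm with a two-finger parallel gripper is mounted at the origin on a cart in front of the work surface, level with it; the furniture and walls round the work are solid. World frame = base frame: x ahead of the robot, y to its left, z up, the work surface at z = 0. Lengths are in m, angles in rad, forces in N, time in s.
With the tool pointing down it reaches from about 0.3 to 0.875 m from the base axis. Payload 6.4 kg.
Tool frame: the origin (TCP) lies between the finger pads; the fingertips stand 19 mm ahead of it and the grasp point (between the pads) is the TCP (ctrl.tips_ahead is the z of the fingertips in the tool frame, in m); z points along the fingers, y is the line along which they close (so a half turn about z gives the same grasp; the last joint's range is limited). The gripper opens to 85 mm and grips with 20 to 120 N. Pads are 22 mm wide; open, the fingers measure 114 mm over their backs; the gripper's body (76 mm by 85 mm) begins 54 mm behind the grasp point. The pads swing forward as they close: fully open they stand 13 mm farther back than shut.
Start: joints at [1.025, 0.181, 1.607, -0, 1.354, -0.206], TCP at [0.192, 0.542, 0.25] pointing down, gripper open.
Joint ranges: [-2.99, 2.99], [-0.89, 2.07], [0.3, 2.58], [-1.14, 4.28], [0, 2.63], [-3.12, 3.12]. Speed limits (rad/s): [2.57, 2.57, 3.01, 3.14, 3.14, 3.14].

## Interface

Orientations are given as a unit quaternion [w, x, y, z].
In Python, from bench import readout, vision, ctrl gives the robot as it stands.
- The arm moves only by the tool play_rows, never from a script. Its arguments are lists of equal length, an entry for each row: "xyz": the shift along the tool's x, y, z in mm, a list of three; "rot": the turn, a rotation vector about the tool's x, y, z in rad, a list of three; "grip": the opening, from 0 (shut) to 1 (fully open). In form: {"xyz": [[x, y, z], ...], "rot": [[rx, ry, rz], ...], "grip": [grip, ...]}. A call has exactly 10 rows; each row is the pose to reach, as a shift and turn from the pose commanded when the call began, along the tool's axes at that moment; what a row does not reach only later rows make up. A row lasts 1/8 s, in which the tool goes at most 62.5 mm and 10.7 degrees, less where a joint would pass 70% of its speed; a pose out of reach is approached as far as the arm can. A call with a gripper value outside its range is refused whole. The fingers move at their own pace and stop on an object; the grip force is fixed at half the most. Time passes only in rows, so rows that repeat a pose let the fingers close, or fill a call up. It gives the time, the measured TCP pose, the force, the opening and the grip force at its end, in the units of the state.
- readout.get_obs(): the state, without advancing time (a new reading comes with each control period).
- vision.camera(name): name is "scene" or "top"; returns a dict with "color" (420x560x3 uint8, red, green, blue), "depth" (420x560 float32, m along the optical axis (not along the pixel's ray), 0 where there is no reading), "camera_matrix" (3x3 intrinsics, pixels), "extrinsics" (4x4, takes a point from camera to world coordinates). Camera axes: x right, y down, z forward; pixel columns grow to the right and rows downward; lengths in m; the calibration is good to about 2 mm. A picture is of the moment at which its call begins.
- ctrl.hand_in(): hands the job in; it is judged then, once.
The state is a dict: "time_s": time; "q": joint angles; "dq": joint speeds; "joint_efforts": joint torques, N m; "eef_pos": TCP position; "eef_rot": TCP orientation; "wrist_force": force on the tool from outside, world axes, zero at the start; "torque": the same for the moment, N m; "opening": opening from 0.0 (shut) to 1.0 (fully open); "grasp_force": force on a finger pad.
Only numpy, scipy, OpenCV 4.12 (cv2) and the standard library are available. Lean on these libraries where they do the work, as an engineer would, in place of code of your own. Each camera call takes 0.05 s, during which the arm holds its last target. There are 200 camera calls.

## Task

Two identical chargers for a cordless hand blender stand on the board over the hob. Slide the run-down blue battery, which is only part way in, along its rail until the spring catch clicks and holds it fully home. Also press the red release pad of the charger that holds the charged orange battery, so that this battery springs out and stands unlatched but still on its rail, ready to be taken.

Things in the scene. Friction and masses are not known exactly. Their poses are not given: they have to be found in the camera images.
- charger_a: Charger holding the blue pack, fixed on the board: black base 210x80x12 mm, grey side rails. Origin under the base, z up, +x along the rail the way IN, toward a steel catch lever (top z = 41). Rail floor z = 12, rail lips to z = 27, slot between them 51 wide. Red release pad 26x32 mm on the lever: centre x = +97, y = 0, top z = 46, the highest part. Hard stop for a pack: its origin at x = +4.
- charger_b: Identical to charger_a (sizes, axes, working); holds the orange pack. Pressing the red pad straight down 6 mm lifts the hook (5 to 10 N); the pad bottoms at 11 mm and springs back. A damped spring plunger (2 to 3.5 N) then pushes the pack out 27 mm in about 0.5 s, also past a finger kept on the pad.
- blue_pack: Battery, blue block on a black foot, loose, captive under charger_a's lips. Foot 80x56x8 mm; block 44 wide from x = -40 to +8, top z = 40; push its flat front face at x = -40. Origin mid underside, axes as the charger's. Starts 36 to 55 mm short of home; the catch snaps by itself once the origin passes x = -1.5 in the charger's frame, z = 12. Pushing takes 7 to 12 N at the end (spring, catch).
- orange_pack: Battery like the blue one (same sizes, axes) but with an orange block, in charger_b. Starts latched, origin at about x = -1.5 mm, z = 12 in charger_b's frame; when released it stands at about x = -28, still captive in the rail.

How it is judged:
By the outcome, as a careful person would: the job done as asked, in the order asked, and still so for the second after the job is handed in, with the robot touching nothing.
It also fails if it takes over 38 s, if anything falls off the work surface, if the arm or the gripper's body presses on something with over 40 N, if the wrist force passes 120 N, or if a joint passes its speed limit or range.

## Working session

There is one attempt and no reset: what is moved stays moved. The work goes in short steps, Python scripts to look and compute and a tool call to move; the robot and the scene stay as the last step left them, time stands still between calls to the robot, and variables do not carry over. Pictures are saved under pics/ and viewed, at most 10 in all, crops included, and the job is handed in when it is done.

Besides the shell and the picture viewer there is one more tool, called as name(argument=value, ...), one argument or row to a line, values as JSON. play_rows: Moves the arm, as the interface text tells. Its arguments: {"type":"object","properties":{"xyz":{"type":"array","items":{"type":"array","items":{"type":"number"}}},"rot":{"type":"array","items":{"type":"array","items":{"type":"number"}}},"grip":{"type":"array","items":{"type":"number"}}},"required":["xyz","rot","grip"]}

```bash
mkdir -p pics; ls
cat > h.py <<'E'
import numpy as np, cv2
from bench import readout, vision, ctrl
def cloud(c):
    K=c["camera_matrix"];d=c["depth"];h,w=d.shape
    u,v=np.meshgrid(np.arange(w),np.arange(h))
    P=np.stack([(u-K[0,2])/K[0,0]*d,(v-K[1,2])/K[1,1]*d,d,np.ones_like(d)],-1)
    return (P@np.array(c["extrinsics"]).T)[...,:3]
def masks(c):
    hsv=cv2.cvtColor(c["color"],cv2.COLOR_RGB2HSV);H,S,V=cv2.split(hsv)
    ok=(S>110)&(V>60)
    return dict(blue=ok&(H>98)&(H<130),orange=ok&(H>=8)&(H<22),red=ok&((H<6)|(H>172)))
E
python3 - <<'E'
from h import *
o=readout.get_obs();print({k:np.round(v,3).tolist() for k,v in o.items()}, ctrl.tips_ahead)
for n in("scene","top"):
    c=vision.camera(n);np.savez(f"{n}.npz",**c)
    cv2.imwrite(f"pics/{n}0.png",c["color"][...,::-1])
    P=cloud(c)
    print(n,np.round(np.array(c["extrinsics"])[:3,3],3))
    for k,m in masks(c).items():
        nn,l,st,ce=cv2.connectedComponentsWithStats(m.astype(np.uint8))
        for i in range(1,nn):
            if st[i,4]>25:
                q=P[(l==i)&(c["depth"]>0)]
                print(k,st[i].tolist(),ce[i].round(1),np.median(q,0).round(4) if len(q) else None, np.percentile(q[:,2],95).round(4))
E
```

```text
pics
{'time_s': 0.0, 'q': [1.025, 0.182, 1.608, 0.0, 1.354, -0.206], 'dq': [0.0, 0.001, -0.0, 0.001, 0.0, 0.001], 'joint_efforts': [0.001, -44.489, -35.133, -0.0, 0.009, 0.0], 'eef_pos': [0.191, 0.542, 0.249], 'eef_rot': [-0.0, 0.169, 0.986, -0.001], 'wrist_force': [0.564, 0.981, 0.072], 'torque': [0.047, -0.017, -0.03], 'grasp_force': 0.0, 'opening': 1.0} 0.019
scene [-0.101  0.332  0.451]
blue [248, 202, 30, 25, 415] [261.9 214.8] [ 0.6186 -0.0388  0.0627] 0.0704
orange [131, 0, 23, 23, 304] [141.9  10.4] [0.8326 0.0742 0.4007] 0.4179
orange [137, 107, 78, 65, 938] [167.3 134.7] [0.832  0.0696 0.1809] 0.2182
orange [90, 110, 22, 21, 399] [101.  119.9] [0.7383 0.189  0.2441] 0.2557
orange [309, 114, 44, 18, 505] [329.6 124. ] [ 0.7061 -0.2484  0.1801] 0.1836
orange [321, 158, 20, 9, 105] [330.4 160.8] [ 0.6937 -0.2419  0.1058] 0.1111
orange [321, 171, 20, 6, 71] [328.8 173.8] [ 0.6951 -0.24    0.0765] 0.0829
orange [216, 175, 21, 13, 193] [226.  181.1] [ 0.7393 -0.0254  0.0896] 0.0969
orange [338, 177, 8, 6, 34] [341.4 179.7] [ 0.6867 -0.2682  0.0615] 0.0661
orange [98, 180, 426, 24
[... 1306 characters left out ...]
] [ 0.7321 -0.268   0.1835] 0.1855
orange [143, 98, 270, 257, 47655] [273.6 240.1] [ 0.5224 -0.0245  0.0186] 0.0218
orange [224, 247, 38, 27, 513] [244.8 259.2] [0.4776 0.017  0.0691] 0.072
red [164, 123, 13, 11, 35] [170.  128.3] [0.7284 0.1647 0.0981] 0.115
red [311, 125, 11, 7, 37] [316.6 128. ] [ 0.7388 -0.1234  0.0898] 0.0919
red [150, 128, 11, 4, 26] [154.9 129.3] [0.721  0.1874 0.116 ] 0.1283
red [347, 183, 14, 18, 196] [353.8 191.4] [ 0.6174 -0.2022  0.0643] 0.0674
red [297, 260, 15, 19, 217] [304.2 269.5] [ 0.4589 -0.1015  0.0645] 0.0667
red [390, 315, 12, 25, 32] [395.2 326.2] [ 0.3456 -0.2878  0.0534] 0.0556
red [378, 317, 12, 17, 46] [383.1 324.6] [ 0.3513 -0.2591  0.0544] 0.0561
```

Run:
```python
import cv2
a=cv2.imread("pics/top0.png")[90:350,130:430];cv2.imwrite("pics/top0c.png",cv2.resize(a,None,fx=2.3,fy=2.3))
```

```text
(no output)
```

View pics/top0c.png

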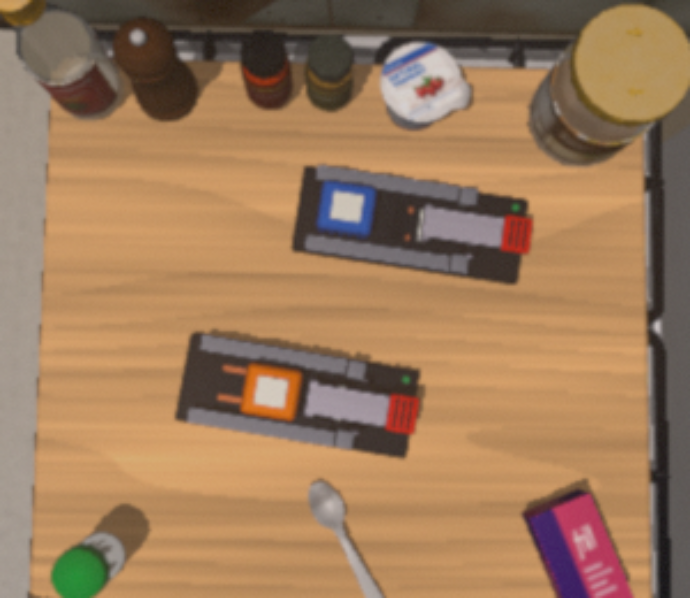

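View pics/scene0.png

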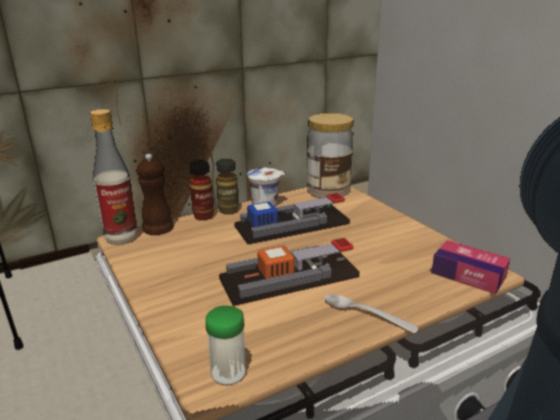

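The top crop shows charger A (blue pack, pad at crop ~(517,233)) above charger B (orange pack, pad at ~(403,413)). Both rails run left to right, which is toward -y. The heights match the given sizes: block tops about 0.070, pads about 0.0645, board about 0.0186. Next I'll compute the frames.

```bash
cat >> h.py <<'E'
def cast(c,uv,z):
    K=c["camera_matrix"];E=np.array(c["extrinsics"])
    d=np.c_[(uv[:,0]-K[0,2])/K[0,0],(uv[:,1]-K[1,2])/K[1,1],np.ones(len(uv))]@E[:3,:3].T
    return (E[:3,3]+d*((z-E[2,3])/d[:,2])[:,None])[:,:2]
def blob(c,name,near,z,r=.05,dz=.004):
    """centre and rect (world xy) of colour's top face by height filter + ray cast on plane z"""
    P=cloud(c);m=masks(c)[name]&(np.abs(P[...,2]-z)<dz)&(np.hypot(P[...,0]-near[0],P[...,1]-near[1])<r)
    v,u=np.nonzero(m)
    w=cast(c,np.c_[u,v].astype(float),z)
    rc=cv2.minAreaRect((w*1000).astype(np.float32)); return np.round(rc[0],1),np.round(rc[1],1),round(rc[2],1)
E
python3 - <<'E'
from h import *
for n in("top","scene"):
    c=dict(np.load(n+".npz"))
    P=cloud(c)
    b=masks(c)["orange"]&(np.abs(P[...,2]-.019)<.006);print(n,"board",np.median(P[b][:,2]).round(4))
    R={}
    for k,near,z,nm in(("blue",(.634,-.051),.0706,"A"),("red",(.617,-.202),.0646,"Apad"),("orange",(.478,.017),.0706,"B"),("red",(.459,-.1015),.0646,"Bpad")):
        R[nm]=blob(c,k,near,z,.035);print(nm,*R[nm])
    for q in"AB":
        d=R[q+"pad"][0]-R[q][0];L=np.hypot(*d);print(q,"ang",np.degrees(np.arctan2(d[1],d[0])).round(2),"pack x",(97-L+16).round(1))
    # dark base of charger: outline on z=.0306
    hsv=cv2.cvtColor(c["color"],cv2.COLOR_RGB2HSV)
    for near,nm in(((.628,-.115),"A"),((.468,-.035),"B")):
        m=(hsv[...,2]<140)&(hsv[...,1]<90)&(np.hypot(P[...,0]-near[0],P[...,1]-near[1])<.125)&(P[...,2]>.025)&(P[...,2]<.034)
        v,u=np.nonzero(m);w=cast(c,np.c_[u,v].astype(float),.0306)
        rc=cv2.minAreaRect((w*1000).astype(np.float32));print("base",nm,np.round(rc[0],1),np.round(rc[1],1),round(rc[2],2))
E
```

```text
top board 0.0185
A [636.4 -52.1] [46.5 42.8] 82.8
Apad [ 616.7 -202.1] [23.7 31.6] 82.7
B [476.3  10.3] [47.3 43.6] 79.9
Bpad [ 458.6 -102.4] [25.2 31.4] 81.2
A ang -97.48 pack x -38.3
B ang -98.93 pack x -1.1
base A [ 661.1 -116.2] [204.7 142.7] 82.1
base B [436.1  -6.1] [202.9 154.7] 80.42
scene board 0.0182
A [629.6 -46.9] [45.1 43.4] 81.1
Apad [ 611.6 -198.2] [26.  37.6] 77.2
B [471.2  14.9] [46.9 45.2] 80.8
Bpad [454.5 -97.4] [25.5 34.7] 80.3
A ang -96.78 pack x -39.4
B ang -98.46 pack x -0.5
base A [ 659.9 -112.1] [206.4 166.3] 81.53
base B [434.6  -1.9] [201.5 145.8] 76.04
```

play_rows(
  xyz=[
    [-60,-34,5],
    [-120,-69,10],
    [-180,-103,15],
    [-240,-137,20],
    [-300,-172,25],
    [-359,-206,30],
    [-419,-240,35],
    [-479,-275,40],
    [-539,-309,50],
    [-599,-343,60],
  ],
  rot=[
    [0,0,0.14],
    [0,0,0.28],
    [0,0,0.42],
    [0,0,0.56],
    [0,0,0.7],
    [0,0,0.84],
    [0,0,0.98],
    [0,0,1.12],
    [0,0,1.25],
    [0,0,1.356],
  ],
  grip=[0,0,0,0,0,0,0,0,0,0],
)

```text
time_s: 1.35
eef_pos: [0.5989, 0.0684, 0.1986]
eef_rot: [-0.0, 0.751, 0.66, -0.0]
wrist_force: [1.2, 0.3, 0.3]
opening: 0.001
grasp_force: 0.0
```

play_rows(
  xyz=[
    [-20,25,10],
    [-40,45,25],
    [-43,49,45],
    [-43,49,60],
    [-43,49,70],
    [-43,49,70],
    [-43,49,70],
    [-43,49,70],
    [-43,49,70],
    [-43,49,70],
  ],
  rot=[
    [0,0,0],
    [0,0,0],
    [0,0,0],
    [0,0,0],
    [0,0,0],
    [0,0,0],
    [0,0,0],
    [0,0,0],
    [0,0,0],
    [0,0,0],
  ],
  grip=[0,0,0,0,0,0,0,0,0,0],
)

```text
time_s: 2.6
eef_pos: [0.6413, 0.0213, 0.1294]
eef_rot: [0.0, 0.75, 0.662, 0.0]
wrist_force: [0.5, -0.5, -0.1]
opening: 0.003
grasp_force: 0.0
```

Run:
```python
from h import *
o=readout.get_obs();print(o["eef_pos"],o["eef_rot"],ctrl.tips_ahead,o["q"])
T=[]
for n in("scene","top"):
    c=vision.camera(n);np.savez(f"{n}1.npz",**c)
    im=c["color"][...,::-1]
    E=np.array(c["extrinsics"]);p=np.linalg.inv(E)@np.r_[np.array(o["eef_pos"])-[0,0,.019],1];uv=c["camera_matrix"]@p[:3];uv=uv[:2]/uv[2];print(n,"tip proj",uv.round(1))
    im=im.copy();u0,v0=[int(x) for x in np.clip(uv-[90,75],0,[380,270])]
    a=cv2.resize(im[v0:v0+150,u0:u0+180],None,fx=2.2,fy=4*.55,interpolation=cv2.INTER_CUBIC)
    for j in(0,):cv2.drawMarker(a,(int((uv[0]-u0)*2.2),int((uv[1]-v0)*2.2)),(0,255,0),0,10,1)
    T.append(a);print(u0,v0)
cv2.imwrite("pics/p1.png",np.hstack(T))
```

```text
[0.64128352 0.02131735 0.12937776] [1.87722153e-04 7.49897177e-01 6.61554357e-01 1.46795754e-04] 0.019 [-1.51403138e-01  4.48327727e-01  1.52226418e+00 -1.69945841e-05
  1.17052440e+00 -2.63795057e-02]
scene tip proj [223.8 193.7]
133 118
top tip proj [242.4 173.2]
152 98
```

View pics/p1.png

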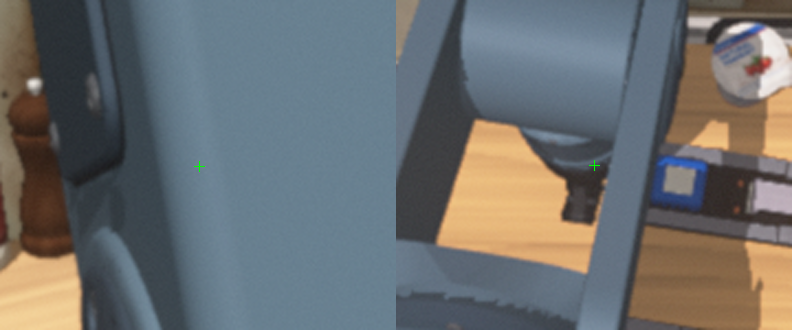

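The scene view is blocked by the arm. In the top view the tool is left of the blue block (block at about (460,181) in the tile on the right, marker at (595,165) overall), lined up with the rail. I'll descend to just above the lips and push until I feel contact.

play_rows(
  xyz=[
    [0,0,20],
    [0,0,40],
    [0,0,55],
    [0,0,60],
    [0,0,60],
    [-8,0,60],
    [-16,0,60],
    [-24,0,60],
    [-28,0,60],
    [-28,0,60],
  ],
  rot=[
    [0,0,0],
    [0,0,0],
    [0,0,0],
    [0,0,0],
    [0,0,0],
    [0,0,0],
    [0,0,0],
    [0,0,0],
    [0,0,0],
    [0,0,0],
  ],
  grip=[0,0,0,0,0,0,0,0,0,0],
)

```text
time_s: 3.95
eef_pos: [0.6377, -0.0069, 0.0692]
eef_rot: [0.0, 0.75, 0.661, 0.0]
wrist_force: [0.5, -0.1, -0.1]
opening: -0.003
grasp_force: 0.0
```

play_rows(
  xyz=[
    [-5,0,0],
    [-10,0,0],
    [-14,0,0],
    [-18,0,0],
    [-22,0,0],
    [-26,0,0],
    [-30,0,0],
    [-32,0,0],
    [-32,0,0],
    [-32,0,0],
  ],
  rot=[
    [0,0,0],
    [0,0,0],
    [0,0,0],
    [0,0,0],
    [0,0,0],
    [0,0,0],
    [0,0,0],
    [0,0,0],
    [0,0,0],
    [0,0,0],
  ],
  grip=[0,0,0,0,0,0,0,0,0,0],
)

```text
time_s: 5.2
eef_pos: [0.6337, -0.0381, 0.0691]
eef_rot: [0.0, 0.75, 0.662, 0.0]
wrist_force: [1.2, 3.7, -0.1]
opening: 0.001
grasp_force: 1.9
```

```bash
cat > look.py <<'E'
from h import *
import sys
o=readout.get_obs();print(o["eef_pos"].round(4) if hasattr(o["eef_pos"],"round") else o["eef_pos"],np.round(o["wrist_force"],1))
c=vision.camera("top")
for k,near,z in(("blue",(.626,-.07),.0706),("red",(.617,-.202),.0646),("orange",(.476,.02),.0706),("red",(.459,-.1015),.0646)):
    try:print(k,*blob(c,k,near,z,.06 if k!="red" else .035))
    except Exception as e:print(k,"hidden")
if len(sys.argv)>1:
    cv2.imwrite(sys.argv[1],cv2.resize(c["color"][90:350,130:430,::-1],None,fx=2.3,fy=2.3))
E
python3 look.py pics/p2.png
```

```text
[ 0.6337 -0.0381  0.0691] [ 1.2  3.7 -0.1]
blue [619.2 -78.5] [16.5 35.3] 29.7
red [ 616.2 -202.3] [23.7 31.3] 82.7
orange [0. 0.] [0. 0.] 0.0
red [ 458.8 -102.1] [24.5 31.7] 81.2
```

View pics/p2.png

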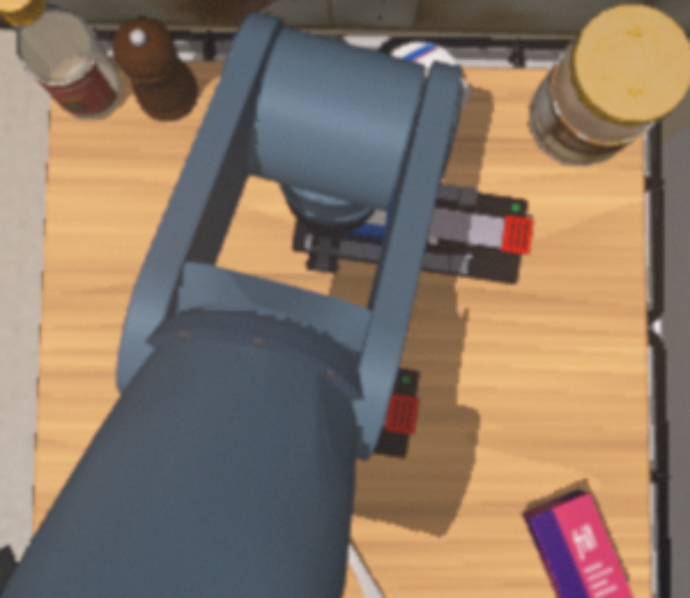

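Contact is made: friction is about 4 N and the pack is moving. I'll push on carefully.

play_rows(
  xyz=[
    [-2,0,0],
    [-4,0,0],
    [-6,0,0],
    [-8,0,0],
    [-10,0,0],
    [-11,0,0],
    [-12,0,0],
    [-12,0,0],
    [-12,0,0],
    [-12,0,0],
  ],
  rot=[
    [0,0,0],
    [0,0,0],
    [0,0,0],
    [0,0,0],
    [0,0,0],
    [0,0,0],
    [0,0,0],
    [0,0,0],
    [0,0,0],
    [0,0,0],
  ],
  grip=[0,0,0,0,0,0,0,0,0,0],
)

```text
time_s: 6.5
eef_pos: [0.6321, -0.0501, 0.069]
eef_rot: [-0.0, 0.75, 0.662, -0.0]
wrist_force: [0.3, 3.6, 1.5]
opening: 0.001
grasp_force: 2.1
```

play_rows(
  xyz=[
    [-1,0,0],
    [-2,0,0],
    [-3,0,0],
    [-4,0,0],
    [-4,0,0],
    [-4,0,0],
    [-4,0,0],
    [-4,0,0],
    [-4,0,0],
    [-4,0,0],
  ],
  rot=[
    [0,0,0],
    [0,0,0],
    [0,0,0],
    [0,0,0],
    [0,0,0],
    [0,0,0],
    [0,0,0],
    [0,0,0],
    [0,0,0],
    [0,0,0],
  ],
  grip=[0,0,0,0,0,0,0,0,0,0],
)

```text
time_s: 7.75
eef_pos: [0.6317, -0.0542, 0.0691]
eef_rot: [0.0, 0.75, 0.662, -0.0]
wrist_force: [0.6, 2.7, -0.2]
opening: -0.002
grasp_force: 1.2
```

play_rows(
  xyz=[
    [-1,0,0],
    [-1,0,0],
    [-2,0,0],
    [-2,0,0],
    [-3,0,0],
    [-3,0,0],
    [-3,0,0],
    [-3,0,0],
    [-3,0,0],
    [-3,0,0],
  ],
  rot=[
    [0,0,0],
    [0,0,0],
    [0,0,0],
    [0,0,0],
    [0,0,0],
    [0,0,0],
    [0,0,0],
    [0,0,0],
    [0,0,0],
    [0,0,0],
  ],
  grip=[0,0,0,0,0,0,0,0,0,0],
)

```text
time_s: 9.0
eef_pos: [0.6313, -0.0571, 0.0691]
eef_rot: [0.0, 0.75, 0.662, -0.0]
wrist_force: [1.4, 3.0, 0.6]
opening: -0.003
grasp_force: 1.6
```

Run:
```python
from h import *
c=vision.camera("top");P=cloud(c)
m=masks(c)["blue"]&(np.abs(P[...,0]-.625)<.05)&(P[...,1]<0)&(P[...,1]>-.16)&(P[...,2]<.09)
Q=P[m];s=(Q[:,:2]-[.6167,-.2021])@[-.125,-.992]+97
print(len(Q),np.percentile(s,[0,5,50,95,100]).round(4) if len(Q) else 0, np.percentile(Q[:,2],[5,50,95]).round(4))
s*=1
cv2.imwrite("pics/p3.png",cv2.resize(c["color"][150:230,240:380,::-1],None,fx=5,fy=5,interpolation=cv2.INTER_CUBIC))
```

```text
95 [96.8793 96.8843 96.9026 96.9107 96.9115] [0.0604 0.0698 0.0717]
```

View pics/p3.png

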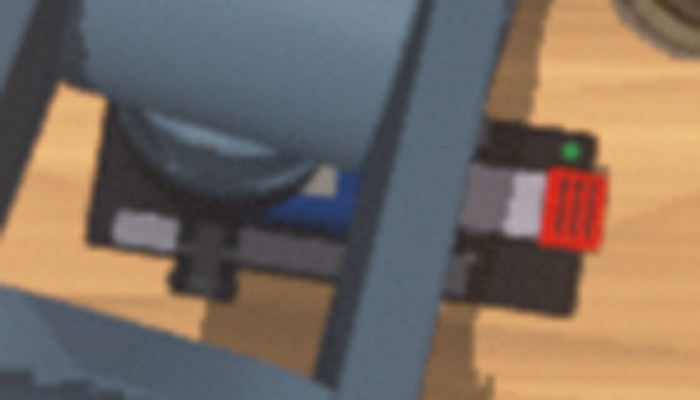

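play_rows(
  xyz=[
    [-0.5,0,0],
    [-1,0,0],
    [-1.5,0,0],
    [-2,0,0],
    [-2,0,0],
    [-2,0,0],
    [-2,0,0],
    [-2,0,0],
    [-2,0,0],
    [-2,0,0],
  ],
  rot=[
    [0,0,0],
    [0,0,0],
    [0,0,0],
    [0,0,0],
    [0,0,0],
    [0,0,0],
    [0,0,0],
    [0,0,0],
    [0,0,0],
    [0,0,0],
  ],
  grip=[0,0,0,0,0,0,0,0,0,0],
)

```text
time_s: 10.3
eef_pos: [0.631, -0.059, 0.0691]
eef_rot: [-0.0, 0.75, 0.662, -0.0]
wrist_force: [0.6, 3.9, 0.5]
opening: 0.003
grasp_force: 1.7
```

Run:
```python
from h import *
c=vision.camera("top");P=cloud(c)
m=masks(c)["blue"]&(np.abs(P[...,0]-.625)<.05)&(P[...,1]<0)&(P[...,1]>-.16)&(P[...,2]<.09)
Q=P[m]*1000;s=(Q[:,:2]-[616.7,-202.1])@[-.125,-.992]+97
print(np.percentile(s,[0,5,50,95,100]).round(1))
# what lies right of the blue, along a row
v,u=np.nonzero(m);r=int(np.median(v));k=u[v==r].max()
for x in range(k-3,k+6):
    p=P[r,x]*1000;print(x,c["color"][r,x],p.round(0),round(float((p[:2]-[616.7,-202.1])@[-.125,-.992]+97),1))
```

```text
[-19.9 -16.3   1.8  10.   11.2]
308 [ 45  64 113] [ 616. -108.   68.] 3.9
309 [ 44  66 113] [ 615. -110.   73.] 5.6
310 [ 45  64 110] [ 615. -112.   71.] 7.7
311 [48 61 99] [ 615. -114.   70.] 9.7
312 [53 59 80] [573. -87. 350.] -11.3
313 [60 63 71] [570. -87. 371.] -11.8
314 [56 59 66] [567. -86. 391.] -12.2
315 [59 59 68] [564. -85. 408.] -12.5
316 [57 59 68] [562. -84. 427.] -13.1
```

play_rows(
  xyz=[
    [-0.5,0,0],
    [-1,0,0],
    [-1.5,0,0],
    [-2,0,0],
    [-2,0,0],
    [-2,0,0],
    [-2,0,0],
    [-2,0,0],
    [-2,0,0],
    [-2,0,0],
  ],
  rot=[
    [0,0,0],
    [0,0,0],
    [0,0,0],
    [0,0,0],
    [0,0,0],
    [0,0,0],
    [0,0,0],
    [0,0,0],
    [0,0,0],
    [0,0,0],
  ],
  grip=[0,0,0,0,0,0,0,0,0,0],
)

```text
time_s: 11.6
eef_pos: [0.6314, -0.0598, 0.0695]
eef_rot: [-0.0, 0.75, 0.662, 0.001]
wrist_force: [1.9, 8.3, 2.9]
opening: -0.001
grasp_force: 4.3
```

play_rows(
  xyz=[
    [-0.5,0,0],
    [-1,0,0],
    [-1.5,0,0],
    [-2,0,0],
    [-2,0,0],
    [-2,0,0],
    [-2,0,0],
    [-2,0,0],
    [-2,0,0],
    [-2,0,0],
  ],
  rot=[
    [0,0,0],
    [0,0,0],
    [0,0,0],
    [0,0,0],
    [0,0,0],
    [0,0,0],
    [0,0,0],
    [0,0,0],
    [0,0,0],
    [0,0,0],
  ],
  grip=[0,0,0,0,0,0,0,0,0,0],
)

```text
time_s: 12.85
eef_pos: [0.6314, -0.0601, 0.0698]
eef_rot: [-0.001, 0.75, 0.662, 0.002]
wrist_force: [3.1, 14.3, 4.8]
opening: 0.004
grasp_force: 7.5
```

Force rose to 14 N with only 0.3 mm of motion, so the pack is at the hard stop, past the catch point. Next I'll retreat, go over to pad B and look.

play_rows(
  xyz=[
    [8,0,0],
    [25,0,-5],
    [35,0,-35],
    [30,-20,-65],
    [15,-50,-70],
    [-5,-90,-70],
    [-25,-120,-70],
    [-45,-150,-70],
    [-55,-165,-70],
    [-59,-168,-70],
  ],
  rot=[
    [0,0,0],
    [0,0,0],
    [0,0,0],
    [0,0,0],
    [0,0,0],
    [0,0,0],
    [0,0,0],
    [0,0,0],
    [0,0,0],
    [0,0,0],
  ],
  grip=[0,0,0,0,0,0,0,0,0,0],
)

```text
time_s: 14.1
eef_pos: [0.4563, -0.101, 0.1394]
eef_rot: [0.0, 0.75, 0.661, 0.0]
wrist_force: [-0.2, 0.2, 0.1]
opening: -0.006
grasp_force: 0.0
```

```bash
python3 look.py pics/p4.png
```

```text
[ 0.4563 -0.101   0.1394] [-0.2  0.2  0.1]
blue [632.5 -89.5] [46.8 42.5] 82.1
red [ 616.7 -202. ] [24.5 30.9] 89.6
orange [476.7  10.2] [47.  43.5] 80.9
red [0. 0.] [0. 0.] 0.0
```

View pics/p4.png

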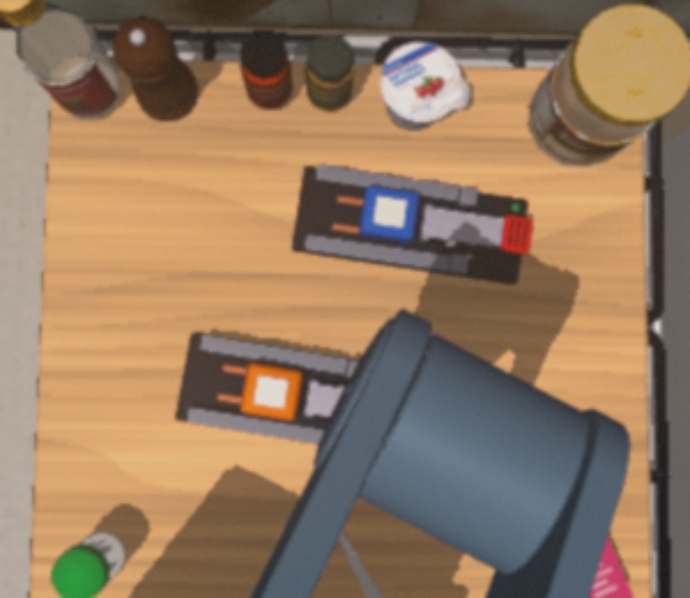

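Blue sits 113.6 mm behind its pad, against 113.4 mm for the latched orange pack, so it is home and latched with the tool clear of it. Now I'll press pad B.

play_rows(
  xyz=[
    [0,0,25],
    [0,0,45],
    [0,0,53],
    [0,0,57],
    [0,0,60],
    [0,0,63],
    [0,0,65],
    [0,0,66],
    [0,0,66],
    [0,0,66],
  ],
  rot=[
    [0,0,0],
    [0,0,0],
    [0,0,0],
    [0,0,0],
    [0,0,0],
    [0,0,0],
    [0,0,0],
    [0,0,0],
    [0,0,0],
    [0,0,0],
  ],
  grip=[0,0,0,0,0,0,0,0,0,0],
)

```text
time_s: 15.4
eef_pos: [0.4582, -0.1025, 0.0749]
eef_rot: [0.002, 0.75, 0.662, -0.0]
wrist_force: [-2.4, -4.3, 7.1]
opening: -0.001
grasp_force: 4.0
```

```bash
python3 look.py
```

```text
[ 0.4582 -0.1025  0.0749] [-2.4 -4.3  7.1]
blue [632.6 -89.5] [47.  42.6] 82.8
red [ 616.7 -202. ] [24.5 30.9] 89.6
orange [480.9  38.4] [47.2 43.5] 80.1
red [0. 0.] [0. 0.] 0.0
```

Orange has sprung out by about 28 mm. I'll lift clear and check.

play_rows(
  xyz=[
    [0,0,-10],
    [0,0,-30],
    [0,0,-60],
    [0,0,-90],
    [0,0,-110],
    [0,0,-120],
    [0,0,-120],
    [0,0,-120],
    [0,0,-120],
    [0,0,-120],
  ],
  rot=[
    [0,0,0],
    [0,0,0],
    [0,0,0],
    [0,0,0],
    [0,0,0],
    [0,0,0],
    [0,0,0],
    [0,0,0],
    [0,0,0],
    [0,0,0],
  ],
  grip=[0,0,0,0,0,0,0,0,0,0],
)

```text
time_s: 16.7
eef_pos: [0.4562, -0.1005, 0.1924]
eef_rot: [-0.001, 0.75, 0.662, -0.0]
wrist_force: [1.6, -0.4, -0.4]
opening: 0.002
grasp_force: 0.0
```

```bash
python3 look.py pics/p5.png
```

```text
[ 0.4562 -0.1005  0.1924] [ 1.6 -0.4 -0.4]
blue [632.4 -89.3] [46.6 42.8] 82.1
red [ 616.7 -202. ] [24.5 30.9] 89.6
orange [480.9  38.7] [47.1 43.2] 81.2
red [0. 0.] [0. 0.] 0.0
```

View pics/p5.png

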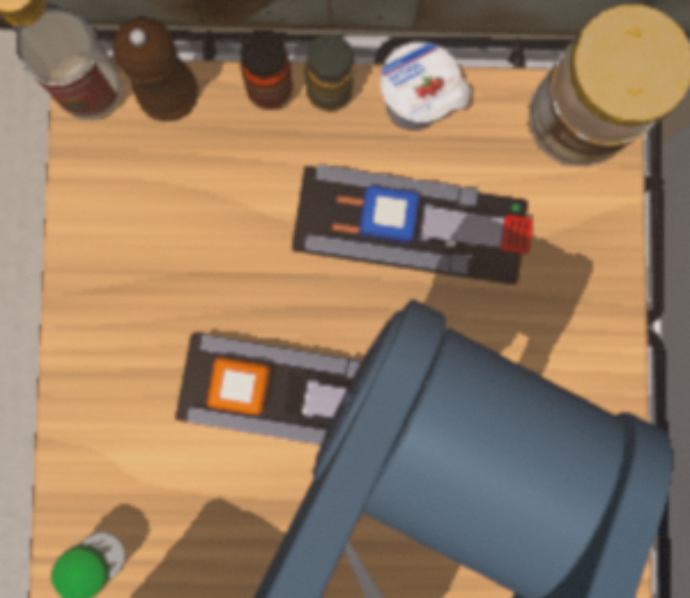

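The blue pack is home at crop (390,212). The orange pack is out but still on its rail at (238,387), and the tool is well clear of both.

```bash
python3 -c "
from bench import ctrl
print(ctrl.hand_in())"
```

```text
the job is handed in; nothing more can be done
None
```

I pushed the blue battery home and it stayed latched, then pressed charger B's red pad so the orange battery sprang out about 28 mm and stands on its rail; I handed the job in at about 17 s with the arm clear.

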